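Unbolt a ball sample tray and present it level over the code reader

TASK

Slide the nest's bolt clear of the sample tray and fully home into its park keeper, then take the tray by its upright fin and carry it to the upward-looking code reader without letting the loose steel ball leave its pocket. Finish while still holding the tray, level and still, centred over the reader's round window with its underside about 8 cm above it; nothing is put down or let go, the bolt stays parked, and the other things on the bench are left alone.

Things in the scene. Friction and masses are not known exactly. Their poses are not given: they have to be found in the camera images.
- nest: Fixed bare-metal nest, base plate 150 x 72 x 10 mm, plus an arm at one end that carries the bolt out to y = +104 mm. Origin: underside, below the middle of the seated tray; x along the tray, y along the bolt's travel, z up. Lips (to z = 16 mm) round the tray leave under 3 mm play. Turned up to 0.4 rad from the robot's x; stands left or right of the reader.
- bolt (a joint): Travel of the bolt in m, along the nest's +y (bolt axis at nest x = -58, z = 26 mm, underside 2 mm above the tray). 0 = tip over the middle of the tray's end; starts at 0 to 0.008; the tip clears the tray's edge at 0.029; 0.036 = end stop, tail fully home in the park keeper. Stays where it is left; about 2 N of friction.
- bolt_knob (a point): On the axis of the bolt's upright round steel knob, 13 mm diameter, to be gripped from z = 38 to 74 mm above the bench; this point is at z = 62 mm and moves with the bolt (nest frame x = -58 mm, y = 40 mm + bolt travel).
- bolt_knob_parked (a point): Fixed point of the nest where bolt_knob lies when the bolt is fully home (nest frame x = -58, y = 76, z = 62 mm). The bolt's slotted barrel below it (x = -68 to -47, y = 38 to 104 mm) is 34 mm high over the bench, the bridge of the park keeper at its outer end (y = 89 to 102 mm) 37 mm.
- tray: Loose black sample tray, flat plate 132 x 58 x 9 mm, 0.14 to 0.26 kg, seated in the nest with its axes along the nest's. Origin: centre of its underside (10 mm above the bench when seated); x along its length, z up. A fin stands on its centre: 34 mm long in x, 12 mm thick in y, up to z = 57 mm, with a foot 44 x 20 mm up to z = 12.5 mm. Ball pocket at x = +40 mm; the bolt lies over the other end.
- fin_top (a point): Middle of the top edge of the tray's fin, 57 mm above the tray's underside. Grip the fin below this, across its 12 mm thickness (tray y).
- pocket (a point): Centre of the steel ball when it sits in the middle of the tray's pocket (tray frame x = 40, y = 0, z = 15 mm). The pocket is a round, flat-floored recess 28 mm across and 4 mm deep.
- ball: Loose steel ball, 20 mm diameter, 33 g, origin at its centre. It can roll about 6 mm to any side in the pocket and rolls out over the rim if the tray is tipped far (some 45 degrees) or jerked.
- reader: Fixed grey code reader, a low box 110 x 110 x 39 mm with a black top and a round glass window 62 mm across in its middle. Origin: centre of its underside on the bench.
- reader_window (a point): Centre of the reader's glass window, 39.5 mm above the bench, z up. The tray's origin must end straight above it.
- die_box: Bystander: blue box with a clear lid, 66 x 85 x 35 mm, loose; origin at the centre of its underside. Leave alone.
- petri_dish: Bystander: round clear dish, 60 mm across, 14 mm high, loose; origin at the centre of its underside. Leave alone.
- dropper_bottle: Bystander: small bottle with a dropper cap, 32 mm across, 94 mm high, loose; origin at the centre of its underside. Leave alone.

How it is judged:
On the way, in this order (a step that is already met when the one before it is completed fails the run):
1. the bolt is fully home in its park keeper while the tray still sits in the nest (value of joint bolt above 0.033 m and z of tray in the frame of nest below 0.014 m and horizontal distance between tray and nest below 0.006 m and distance between ball and pocket below 0.013 m), for 0.2 s.
2. the tray is held by the fingers clear above the nest, the ball in its pocket (z of tray in the frame of nest above 0.035 m and contact force between the fingers and tray above 2 N and distance between ball and pocket below 0.013 m), for 0.2 s.
At the end, for the whole second after the job is handed in: Fingers hold the tray, its centre within 20 mm of above the window centre, underside 50 to 110 mm over the window, level within 0.1 rad, still, touching neither reader nor nest; ball in its pocket (within 13 mm of its seat); bolt still parked (travel over 33 of 36 mm) (horizontal distance between tray and reader_window below 0.02 m and z of tray in the frame of reader_window between 0.05 and 0.11 m and angle between tray's own z axis and vertical below 0.1 rad and linear speed of tray below 0.02 m/s and angular speed of tray below 0.15 rad/s and contact force between the fingers and tray above 2 N and distance between ball and pocket below 0.013 m and value of joint bolt above 0.033 m and contact force between tray and reader below 0.1 N and contact force between tray and nest below 0.1 N); the arm keeps its last pose, push and grip.
It fails at once if the ball left its pocket (not (distance between ball and pocket below 0.013 m)).
It fails at once if the die box was disturbed (distance of die_box from where it was at the start of the episode above 0.015 m).
It fails at once if the petri dish was disturbed (distance of petri_dish from where it was at the start of the episode above 0.015 m).
It fails at once if the dropper bottle was disturbed (distance of dropper_bottle from where it was at the start of the episode above 0.015 m).
It also fails if it takes over 48 s, if anything falls off the work surface, if the arm or the gripper's body presses on something with over 40 N, if the wrist force passes 120 N, or if a joint passes its speed limit or range.

ROBOT

A 6-joint arm with a two-finger parallel gripper is mounted at the origin on a cart in front of the work surface, level with it; the furniture and walls round the work are solid. World frame = base frame: x ahead of the robot, y to its left, z up, the work surface at z = 0. Lengths are in m, angles in rad, forces in N, time in s.
With the tool pointing down it reaches from about 0.25 to 0.725 m from the base axis. Payload 9.7 kg.
Tool frame: the origin (TCP) lies midway between the tips of the shut fingers; the grasp point (between the pads) lies 19 mm behind it (ctrl.pinch_z is the distance from the TCP to the grasp point, in m); z points along the fingers, y is the line along which they close (so a half turn about z gives the same grasp; the last joint's range is limited). The gripper opens to 85 mm and grips with 20 to 120 N. Pads are 22 mm wide; open, the fingers measure 114 mm over their backs; the gripper's body (76 mm by 85 mm) begins 54 mm behind the grasp point. The pads swing forward as they close: fully open they stand 13 mm farther back than shut.
Start: joints at [1.141, 0.087, 0.176, 1.66, 0, 1.571], TCP at [0.229, 0.5, 0.231] pointing down, gripper open.
Joint ranges: [-3.13, 3.13], [-0.85, 1.81], [-1.15, 1.24], [-2.2, 2.28], [-1.44, 1.52], [-3.14, 3.14]. Speed limits (rad/s): [2.22, 2.22, 2.57, 3.14, 3.14, 3.14].

INTERFACE

Orientations are given as a unit quaternion [w, x, y, z].
In Python, from workcell import ctrl gives the robot as it stands.
- The arm moves only by the tool jog_arm, called after "Emit:" as name(argument=value, ...), one argument or row to a line, values as JSON. Schema: {"type":"object","properties":{"motion":{"type":"string"},"finger_gap":{"type":"number"},"clamp_n":{"type":"number"},"only":{"type":"string"},"quiet":{"type":"boolean"},"lines":{"type":"string"}},"required":["motion"],"additionalProperties":false}. motion is a string of 1 to 12 rows, parted by semicolons, with the numbers parted by commas; each row has 4 numbers: dx, dy, dz in normalised numbers (1 is 60 cm), then a turn about the tool's z in fractions of the full range, 1 being pi/2 rad; each row shifts and turns the commanded pose from where the row before left it, along the tool's axes as they then stand; what a row does not reach is not made up. A row lasts 1/8 s, in which the tool goes at most 0.0625 m and 0.188 rad, less where a joint would pass 70% of its speed; a pose out of reach is approached as far as the arm can. finger_gap is the opening from 0.0 (shut) to 1.0 (fully open), set as the call begins (left out keeps the last). The fingers move at their own pace and stop on an object; clamp_n is the grip in N (left out, the last holds). Time passes only in rows, so rows that do not move let the fingers close. The tool returns the time, the measured TCP pose, the force, the opening and the grip force at its end. only (a regular expression) keeps the lines of the reply that match it, lines (a string "A,B") keeps lines A to B, and quiet returns only ok. Input that does not fit is refused with a message, and nothing moves.
- ctrl.observe(): the state, without advancing time (a new reading comes with each control period).
- ctrl.camera(name): name is "scene" or "top"; returns a dict with "frame" (400x640x3 uint8, red, green, blue), "fovy" (degrees; the focal length in pixels is half the picture's height over the tangent of half this angle, whatever the lens; pixels are square), "cx", "cy" (the principal point, pixels), "R" (3x3) and "t" (3): a world point X has camera coordinates R X + t. Camera axes: x right, y down, z forward; pixel columns grow to the right and rows downward; lengths in m; the calibration is good to about 2 mm. A picture is of the moment at which its call begins. There is no depth.
- ctrl.close_job(): hands the job in; it is judged then, once.
The state is a dict: "time": time; "q": joint angles; "joint_velocities": joint speeds; "tau": joint torques, N m; "position": TCP position; "tool_rot": TCP orientation; "contact_force": force on the tool from outside, world axes, zero at the start; "wrist_torque": the same for the moment, N m; "opening": opening from 0.0 (shut) to 1.0 (fully open); "grip_force": force on a finger pad.
Only numpy, scipy, OpenCV 4.12 (cv2) and the standard library are available. Lean on these libraries where they do the work, as an engineer would, in place of code of your own. Each camera call takes 0.05 s, during which the arm holds its last target. There are 200 camera calls.

## Working session

There is one attempt and no reset: what is moved stays moved. The work goes in short steps, Python scripts to look and compute and a tool call to move; the robot and the scene stay as the last step left them, time stands still between calls to the robot, and variables do not carry over. Pictures are saved under pics/ and viewed, at most 10 in all, crops included, and the job is handed in when it is done.

```bash
ls; mkdir -p pics; python3 - <<'E'
from workcell import ctrl
import cv2,pickle,numpy as np
for n in("scene","top"):
    c=ctrl.camera(n); pickle.dump(c,open(f"pics/{n}0.pkl","wb")); cv2.imwrite(f"pics/{n}0.png",c["frame"][:,:,::-1])
    print(n,c["fovy"],c["cx"],c["cy"],np.round(c["R"],3).tolist(),np.round(c["t"],3), -c["R"].T@c["t"])
print(ctrl.observe())
E
```

```text
pics
workcell.py
scene 44.682375718580566 322.839670401364 203.99669977974065 [[0.878, -0.479, -0.018], [-0.312, -0.542, -0.781], [0.364, 0.691, -0.625]] [-0.433  0.231  0.915] [ 0.11974747 -0.71463583  0.74381954]
top 44.132922121256755 319.2012251937339 207.2375018539961 [[-0.006, -1.0, -0.001], [-0.997, 0.006, -0.082], [0.082, 0.001, -0.997]] [0.047 0.503 1.148] [0.4065634  0.04270465 1.18591542]
{'time': 0.1, 'q': array([1.14098967e+00, 8.74030330e-02, 1.75227153e-01, 1.65979617e+00,
       1.19943928e-05, 1.57078628e+00]), 'joint_velocities': array([-0.00060445, -0.00095069,  0.00123988,  0.00110564, -0.00080925,
        0.00062758]), 'tau': array([ 2.07478450e-03, -5.21559799e+01,  4.65655446e+01,  1.59475312e-02,
        9.93476192e-05,  1.53847179e-05]), 'position': array([0.22909612, 0.49979572, 0.23066216]), 'tool_rot': array([-1.31225416e-04,  2.13248043e-01,  9.76997915e-01, -5.73059710e-04]), 'contact_force': array([0.53008532, 0.34711112, 0.28868018]), 'wrist_torque': array([ 0.01763772, -0.02444663,  0.00164353]), 'grip_force': 0.0, 'opening': 0.9981089460986138}
```

View pics/top0.png

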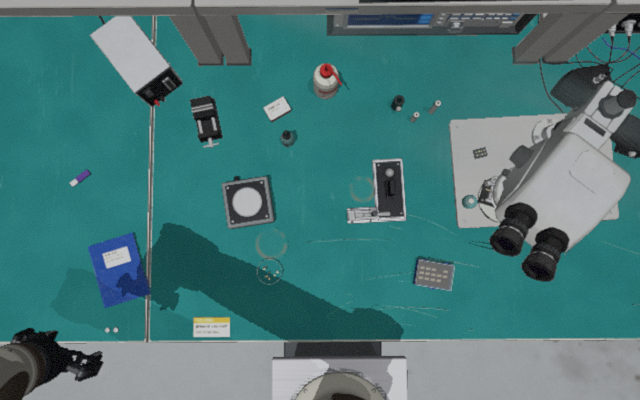

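View pics/scene0.png

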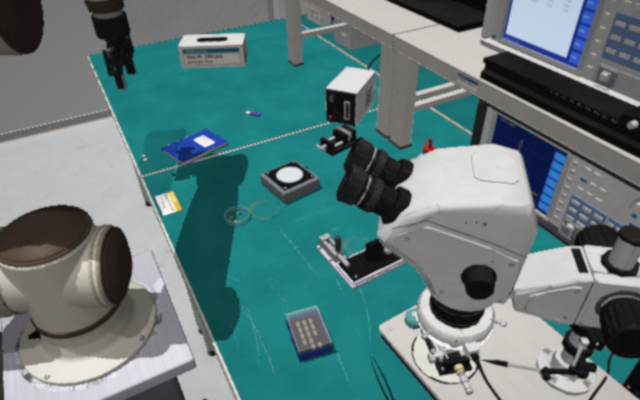

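View crops.

The top view shows the reader at about (248,202), and the nest with the tray at about (388,190), its bolt arm at (365,215). In the scene view the knob is at about (335,240) and the fin at (374,250), next to the microscope. I'll zoom in on both.

```bash
python3 - <<'E'
import cv2
a=cv2.imread("pics/top0.png")[145:235,330:420]; b=cv2.imread("pics/scene0.png")[215:295,305:415]
a=cv2.resize(a,(540,540),interpolation=cv2.INTER_CUBIC);cv2.imwrite("pics/ct.png",a)
cv2.imwrite("pics/cs.png",cv2.resize(b,(770,560),interpolation=cv2.INTER_CUBIC))
E
```

```text
(no output)
```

View pics/ct.png

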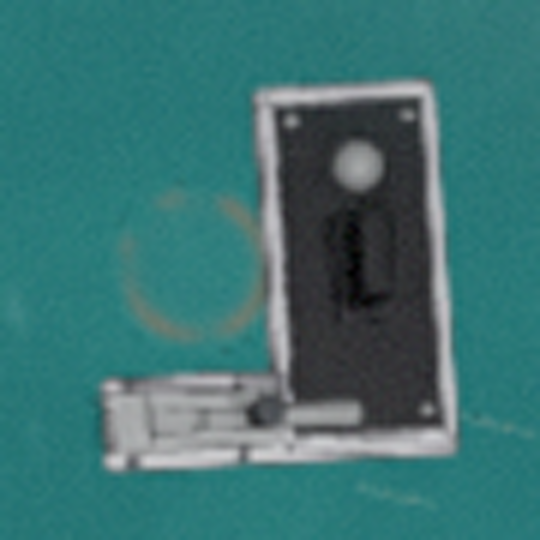

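View pics/cs.png

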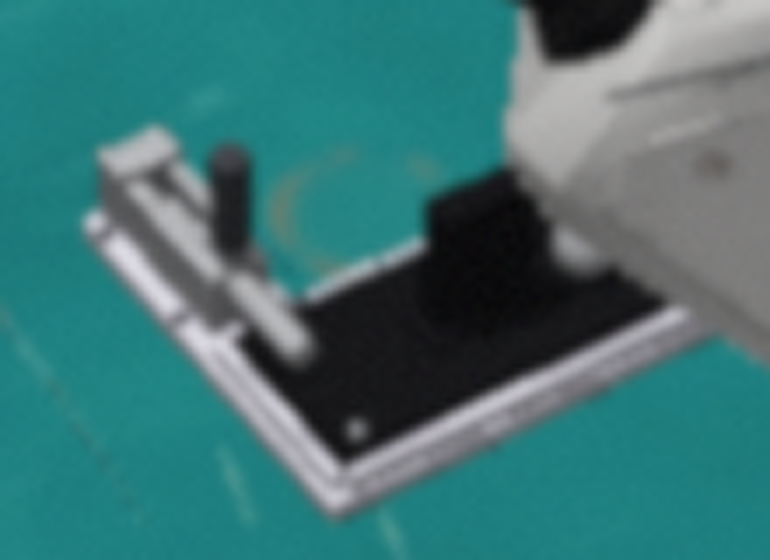

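The crops show the knob top at about top px (374,213.5) and scene px (338,237). The tray is black with its ball at the far end, at top px (389.5,172.5). The fin's near-left top edge is at about scene px (366,244). Next I'll measure these with masks and rays.

```bash
cat > h.py <<'E'
import numpy as np,cv2
def ray(c,u,v):
    f=c["frame"].shape[0]/2/np.tan(np.radians(c["fovy"])/2)
    R=np.array(c["R"]);d=R.T@np.array([(u-c["cx"])/f,(v-c["cy"])/f,1.]);return -R.T@np.array(c["t"]),d
def plane(c,p,z):
    o,d=ray(c,*p);return o+d*(z-o[2])/d[2]
def tri(c1,p1,c2,p2):
    o1,d1=ray(c1,*p1);o2,d2=ray(c2,*p2);s=np.linalg.lstsq(np.c_[d1,-d2],o2-o1,rcond=None)[0]
    a,b=o1+s[0]*d1,o2+s[1]*d2;return (a+b)/2,np.linalg.norm(a-b)
def proj(c,X):
    f=c["frame"].shape[0]/2/np.tan(np.radians(c["fovy"])/2);p=c["R"]@np.array(X)+c["t"];return np.array([c["cx"]+f*p[0]/p[2],c["cy"]+f*p[1]/p[2]])
E
python3 - <<'E'
import pickle,numpy as np,cv2
from h import *
np.set_printoptions(precision=4,suppress=True)
T=pickle.load(open("pics/top0.pkl","rb"));S=pickle.load(open("pics/scene0.pkl","rb"))
def comps(c,mask,roi):
    m=np.zeros(mask.shape,np.uint8);x0,y0,x1,y1=roi;m[y0:y1,x0:x1]=mask[y0:y1,x0:x1]
    cs,_=cv2.findContours(m,cv2.RETR_EXTERNAL,cv2.CHAIN_APPROX_NONE)
    return max(cs,key=cv2.contourArea)
hT=cv2.cvtColor(T["frame"],cv2.COLOR_RGB2HSV);hS=cv2.cvtColor(S["frame"],cv2.COLOR_RGB2HSV)
nonteal=lambda h:((h[...,1]<100)|(h[...,2]<60)).astype(np.uint8)
# tray: dark blob, closed over ball
dark=(hT[...,2]<90).astype(np.uint8)
k=comps(T,dark,(374,158,406,220)); P=np.array([plane(T,p,.019)[:2] for p in k[:,0]],np.float32)
r=cv2.minAreaRect(P);print("tray",r)
k=comps(T,nonteal(hT),(335,145,415,235)); P=np.array([plane(T,p,.016)[:2] for p in k[:,0]],np.float32)
print("nest outline bbox",P.min(0),P.max(0))
ap=cv2.approxPolyDP(k,4,True)[:,0];print([ (p.tolist(),plane(T,p,.01)[:2].round(4).tolist()) for p in ap])
# reader window
win=(hT[...,2]>170).astype(np.uint8);k=comps(T,win,(225,180,272,225));m=cv2.minEnclosingCircle(k);eT=cv2.fitEllipse(k)
win=(hS[...,2]>170).astype(np.uint8);k=comps(S,win,(270,160,310,187));eS=cv2.fitEllipse(k)
print("window",eT,eS,tri(T,eT[0],S,eS[0]),plane(T,eT[0],.0395))
# dropper, petri, die box approx
for n,p,z in(("dropper",(288,138),.09),("petri",(270,270),.014),("ring",(271,243),0),("die",(434,274),.035),("vise",(207,120),.05),("eyepiece",(510,240),.35)):print(n,plane(T,p,z))
print("knob",tri(T,(373.7,213.2),S,(337.4,236.5)),plane(T,(373.7,213.2),.074))
print("ball",plane(T,(389.2,172),.03))
# contrast enhanced fin pictures
a=T["frame"][150:225,365:415].astype(float).mean(2);b=S["frame"][230:270,355:400].astype(float).mean(2)
for i,(n) in enumerate((a,b)):
    n=cv2.resize(np.clip(n*5 if i==0 else n*6,0,255).astype(np.uint8),None,fx=8,fy=8,interpolation=cv2.INTER_CUBIC);cv2.imwrite(f"pics/e{i}.png",n)
A=cv2.imread("pics/e0.png");B=cv2.imread("pics/e1.png");H=np.zeros((600,760+8,3),np.uint8);H[:A.shape[0],:400]=A;H[:B.shape[0],408:768]=B[:,:360];cv2.imwrite("pics/e.png",H)
E
```

```text
tray ((0.5457789897918701, -0.12308063358068466), (0.1297316998243332, 0.05842307209968567), 2.6403896808624268)
nest outline bbox [ 0.465  -0.1628] [ 0.6206 -0.0203]
[([401, 158], [0.6215, -0.1546]), ([372, 160], [0.6171, -0.0846]), ([373, 180], [0.5685, -0.0862]), ([366, 178], [0.5735, -0.0695]), ([373, 190], [0.5443, -0.0859]), ([366, 200], [0.5203, -0.0687]), ([373, 196], [0.5299, -0.0856]), ([375, 206], [0.5058, -0.0901]), ([347, 208], [0.5014, -0.023]), ([348, 223], [0.4655, -0.025]), ([406, 219], [0.4742, -0.1635])]
window ((246.72853088378906, 201.57244873046875), (25.86588478088379, 26.35813331604004), 74.8165054321289) ((289.1417236328125, 174.14773559570312), (14.114800453186035, 24.727632522583008), 85.54031372070312) (array([0.5148, 0.2129, 0.0388]), np.float64(0.0017839482415380062)) [0.5156 0.2125 0.0395]
dropper [0.6542 0.1127 0.09  ]
petri [0.3556 0.1604 0.014 ]
ring [0.4192 0.1595 0.    ]
die [ 0.3449 -0.2213  0.035 ]
vise [0.7074 0.3052 0.05  ]
eyepiece [ 0.418  -0.2789  0.35  ]
knob (array([ 0.4847, -0.08  ,  0.0729]), np.float64(0.001102703379530077)) [ 0.4841 -0.0796  0.074 ]
ball [ 0.5846 -0.1226  0.03  ]
```

View pics/e.png

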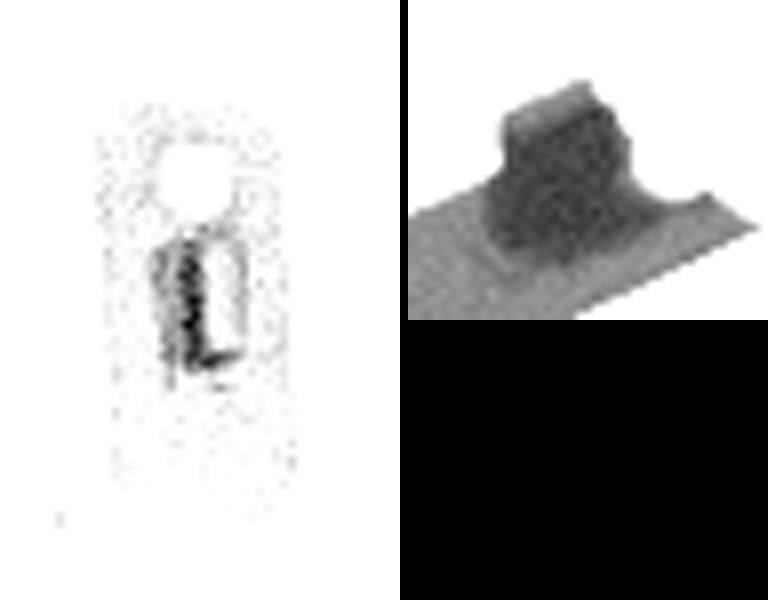

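The contrast picture shows the fin's top face at about top px (393,187), with its near end at (392.7,193.7). The same near end is at about scene px (367.5,246.5). So far the reader window (z 0.039) and the knob top (z 0.073) agree with the text. I'll turn the tool first, then triangulate the fin.

Careful with the scale: shifts go in shares of 60 cm and turns go in shares of pi/2 rad. That gives: -0.16 rad / 1.5708 = -0.1019.

Emit:
jog_arm(
  motion="0,0,0,-0.1019;0,0,0,-0.1019;0,0,0,-0.1019",
)

```text
time: 0.48
position: [0.2291, 0.4998, 0.2308]
tool_rot: [-0.0, -0.028, 1.0, -0.0]
contact_force: [-0.0, 0.4, -0.9]
opening: 1.0
grip_force: 0.0
```

```bash
cat > go.py <<'E'
import sys,numpy as np
from scipy.spatial.transform import Rotation as Ro
from workcell import ctrl
np.set_printoptions(precision=4,suppress=True)
o=ctrl.observe();w,x,y,z=o["tool_rot"];R=Ro.from_quat([x,y,z,w]).as_matrix()
X=np.array([float(a) for a in sys.argv[1:4]]);yaw=float(sys.argv[4])
e=yaw-np.arctan2(-R[0,1],R[1,1])
print("t",o["time"],"pos",o["position"],"delta tool",R.T@(X-o["position"]),"turn toolz",-((e+np.pi/2)%np.pi-np.pi/2),"tilt",R[:,2],"F",o["contact_force"],"open",o["opening"],"q",o["q"])
E
python3 - <<'E'
import pickle
from h import *
T=pickle.load(open("pics/top0.pkl","rb"));S=pickle.load(open("pics/scene0.pkl","rb"))
print("fin -x end top",tri(T,(392.3,193.3),S,(367.1,246.2)),"top mid",plane(T,(392.4,186.4),.067))
E
python3 go.py 0.4844 -0.0798 0.15 0.05
```

```text
fin -x end top (array([ 0.52986149, -0.12411536,  0.06113443]), np.float64(0.0012633964826302168)) top mid [ 0.5456298 -0.124053   0.067    ]
t 0.475 pos [0.2291 0.4998 0.2308] delta tool [-0.2228 -0.5928  0.0812] turn toolz 0.0054572080950592294 tilt [-0.0004 -0.0008 -1.    ] F [-0.0243  0.3726 -0.9049] open 0.999768029409686 q [1.141  0.0873 0.1754 1.6598 0.     1.0855]
```

To row units: -0.054 m / 0.6 = -0.09, -0.02 m / 0.6 = -0.0333.

Emit:
jog_arm(
  motion="-0.0333,-0.09,0,0;-0.0333,-0.09,0,0;-0.0333,-0.09,0,0;-0.0333,-0.09,0,0;-0.0333,-0.09,0,0;-0.0333,-0.09,0,0;-0.0333,-0.09,0,0;-0.0333,-0.09,0,0;-0.0333,-0.09,0.0333,0;-0.0333,-0.09,0.0333,0;-0.0333,-0.09,0.0333,0;0,0,0,0",
)

```text
time: 1.98
position: [0.4784, -0.0852, 0.1687]
tool_rot: [-0.002, -0.023, 1.0, 0.0]
contact_force: [-0.2, 0.8, 0.4]
opening: 1.002
grip_force: 0.0
```

```bash
python3 go.py 0.4844 -0.0798 0.047 0.05
```

```text
t 1.975 pos [ 0.4784 -0.0852  0.1687] delta tool [-0.0068  0.005   0.1217] turn toolz -0.004416415929463957 tilt [-0.0039  0.0002 -1.    ] F [-0.2442  0.8005  0.4096] open 1.0021786076723203 q [-0.1759 -0.0766 -0.1092  1.5421 -0.0004 -0.2215]
```

To row units: 0.04 m / 0.6 = 0.0667, 0.03 m / 0.6 = 0.05.

Emit:
jog_arm(
  motion="-0.0108,0.0083,0.05,0;0,0,0.0667,0;0,0,0.05,0;0,0,0.0333,0;0,0,0,0",
  finger_gap=0.6,
)

```text
time: 2.6
position: [0.4838, -0.076, 0.0502]
tool_rot: [-0.001, -0.026, 1.0, 0.0]
contact_force: [-0.1, -0.3, -0.0]
opening: 0.602
grip_force: 0.0
```

```bash
python3 go.py 0.4844 -0.0798 0.047 0.05; python3 - <<'E'
from workcell import ctrl
import cv2,numpy as np,pickle
t=ctrl.camera("top");s=ctrl.camera("scene");
pickle.dump((t,s),open("pics/1.pkl","wb"))
a=cv2.resize(t["frame"][150:240,330:420],(390,390),interpolation=2);b=cv2.resize(s["frame"][205:295,305:395],(390,390),interpolation=2)
cv2.imwrite("pics/g1.png",np.hstack([a,b])[:,:,::-1])
E
```

```text
t 2.6 pos [ 0.4838 -0.076   0.0502] delta tool [-0.0004 -0.0038  0.0032] turn toolz 0.0010503896306828242 tilt [-0.0026  0.0006 -1.    ] F [-0.0574 -0.2834 -0.0235] open 0.6019841681879697 q [-0.1559 -0.0463 -0.3095  1.3103  0.0001 -0.2069]
```

View pics/g1.png

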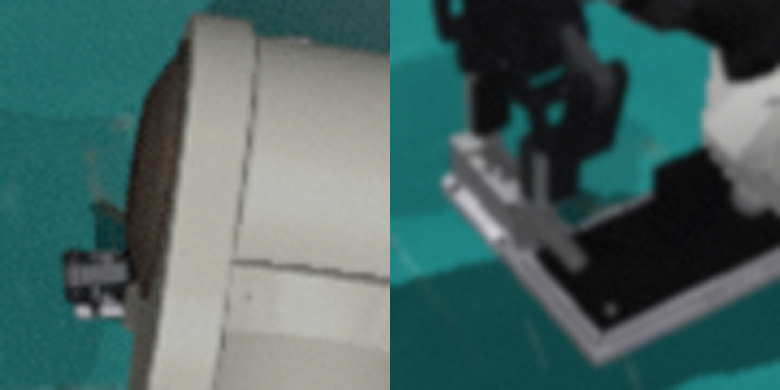

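In the scene half of this picture the knob, at about (540,190), stands between the open fingers, so I can close on it.

Emit:
jog_arm(
  motion="0,-0.0067,0.005,0;0,0,0,0;0,0,0,0;0,0,0,0;0,0,0,0",
  finger_gap=0.0,
  clamp_n=30,
)

```text
time: 3.32
position: [0.4854, -0.0811, 0.0488]
tool_rot: [0.0, -0.025, 1.0, -0.0]
contact_force: [-1.0, -2.0, 6.1]
opening: 0.138
grip_force: 29.6
```

```bash
python3 go.py 0.4824 -0.0498 0.047 0.05
```

```text
t 3.325 pos [ 0.4854 -0.0811  0.0488] delta tool [0.0015 0.0314 0.0018] turn toolz 3.879145670326878e-05 tilt [ 0.0008 -0.0005 -1.    ] F [-0.9949 -2.0421  6.0522] open 0.13752943601069473 q [-0.1654 -0.0434 -0.3095  1.3038 -0.0004 -0.2154]
```

To row units: 0.007 m / 0.6 = 0.0117, 0.005 m / 0.6 = 0.0083.

Emit:
jog_arm(
  motion="0,0.0083,0,0;0,0.0117,0,0;0,0.0117,0,0;0,0.0083,0,0;0,0,0,0",
)

```text
time: 3.95
position: [0.4843, -0.0565, 0.0488]
tool_rot: [0.0, -0.025, 1.0, 0.0]
contact_force: [-0.2, 1.4, 5.7]
opening: 0.137
grip_force: 29.6
```

```bash
python3 go.py 0.4824 -0.0498 0.047 0.05
```

```text
t 3.95 pos [ 0.4843 -0.0565  0.0488] delta tool [0.0015 0.0068 0.0018] turn toolz 0.0006906419467853642 tilt [ 0.0009  0.0004 -1.    ] F [-0.2171  1.3538  5.6607] open 0.13668948767753 q [-0.1165 -0.0546 -0.3202  1.3043  0.0005 -0.1672]
```

Emit:
jog_arm(
  motion="0,0.005,0,0;0,0.0033,0,0;0,0.0033,0,0;0,0,0,0",
)

```text
time: 4.45
position: [0.484, -0.0504, 0.0488]
tool_rot: [0.0, -0.025, 1.0, -0.001]
contact_force: [-0.4, -4.0, 5.2]
opening: 0.137
grip_force: 29.7
```

To row units: 0.002 m / 0.6 = 0.0033.

Emit:
jog_arm(
  motion="0,0.0033,0,0;0,0.0033,0,0;0,0,0,0",
)

```text
time: 4.82
position: [0.484, -0.05, 0.0487]
tool_rot: [0.0, -0.024, 1.0, -0.005]
contact_force: [1.8, -25.7, 2.1]
opening: 0.138
grip_force: 30.5
```

Emit:
jog_arm(
  motion="0,0.0033,0,0;0,0.0017,0,0;0,0,0,0",
)

```text
time: 5.2
position: [0.4839, -0.0497, 0.0486]
tool_rot: [0.001, -0.023, 1.0, -0.008]
contact_force: [2.3, -42.9, -0.8]
opening: 0.139
grip_force: 31.9
```

The bolt is at its stop: y is -0.050, against a predicted -0.0501. Now I'll relieve the push, release the knob and lift.

To row units: -0.003 m / 0.6 = -0.005, -0.002 m / 0.6 = -0.0033.

Emit:
jog_arm(
  motion="0,-0.005,0,0;0,-0.0033,0,0;0,0,0,0",
)

```text
time: 5.58
position: [0.484, -0.0502, 0.0487]
tool_rot: [0.0, -0.024, 1.0, -0.002]
contact_force: [0.8, -14.6, 4.8]
opening: 0.142
grip_force: 30.3
```

Emit:
jog_arm(
  motion="0,0,0,0;0,0,0,0;0,0,0,0",
  finger_gap=0.6,
)

```text
time: 5.95
position: [0.4833, -0.0477, 0.048]
tool_rot: [-0.0, -0.025, 1.0, 0.0]
contact_force: [-0.1, 0.3, -0.4]
opening: 0.602
grip_force: 0.0
```

Emit:
jog_arm(
  motion="0,0,-0.0167,0;0,0,-0.05,0;0,0,-0.0833,0;0,0,-0.05,0;0,0,0,0",
)

```text
time: 6.58
position: [0.4847, -0.048, 0.1715]
tool_rot: [0.002, -0.025, 1.0, -0.0]
contact_force: [-1.3, 0.9, 0.6]
opening: 0.602
grip_force: 0.0
```

```bash
python3 go.py 0.5457 -0.1235 0.15 0.05; python3 - <<'E'
from workcell import ctrl
import cv2,numpy as np,pickle
t=ctrl.camera("top");s=ctrl.camera("scene");
pickle.dump((t,s),open("pics/2.pkl","wb"))
a=cv2.resize(t["frame"][150:240,330:420],(390,390),interpolation=2);b=cv2.resize(s["frame"][205:295,305:395],(390,390),interpolation=2)
cv2.imwrite("pics/g2.png",np.hstack([a,b])[:,:,::-1])
E
```

```text
t 6.575 pos [ 0.4847 -0.048   0.1715] delta tool [-0.057  -0.0785  0.0218] turn toolz 0.00039792823811057865 tilt [ 0.0048 -0.0004 -1.    ] F [-1.2835  0.9127  0.633 ] open 0.6023021868429234 q [-0.0987 -0.0824 -0.1094  1.539   0.0001 -0.1491]
```

View pics/g2.png

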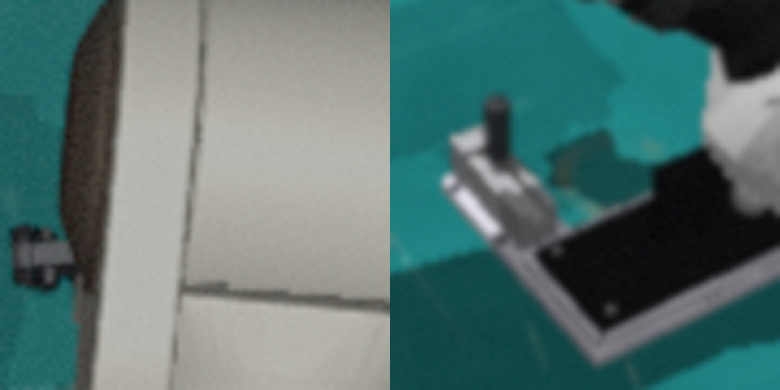

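The bolt is parked against the keeper, with the knob at about (497,130) in this view. The tray's end is bare, and the tray is still seated. Next I'll move over the fin.

To row units: 0.03 m / 0.6 = 0.05, -0.0265 m / 0.6 = -0.0442.

Emit:
jog_arm(
  motion="-0.0317,-0.0433,0,0;-0.0317,-0.0433,0,0;-0.0317,-0.0442,0,0;0,0,0.05,0;0,0,0.0333,0;0,0,0,0;0,0,0,0",
  finger_gap=0.5,
)

```text
time: 7.55
position: [0.5443, -0.1234, 0.1186]
tool_rot: [-0.0, -0.025, 1.0, 0.0]
contact_force: [0.3, 0.4, 0.2]
opening: 0.496
grip_force: 0.0
```

```bash
python3 go.py 0.5457 -0.1235 0.033 0.05; python3 - <<'E'
import pickle
from h import *
t,s=pickle.load(open("pics/2.pkl","rb"));print(plane(s,(329.3,228.5),.074))
E
```

```text
t 7.55 pos [ 0.5443 -0.1234  0.1186] delta tool [-0.0014 -0.0002  0.0856] turn toolz 0.00030857801154771103 tilt [-0.0001  0.     -1.    ] F [0.2998 0.4021 0.2403] open 0.4964890925836977 q [-0.223   0.093  -0.035   1.443  -0.     -0.2733]
[ 0.4822358  -0.05169493  0.074     ]
```

To row units: 0.03 m / 0.6 = 0.05, 0.025 m / 0.6 = 0.0417.

Emit:
jog_arm(
  motion="-0.0017,0,0.05,0;0,0,0.0417,0;0,0,0.0333,0;0,0,0.0167,0;0,0,0,0;0,0,0,0",
)

```text
time: 8.3
position: [0.546, -0.1236, 0.0345]
tool_rot: [0.001, -0.025, 1.0, -0.0]
contact_force: [0.5, 0.3, -0.1]
opening: 0.496
grip_force: 0.0
```

Emit:
jog_arm(
  motion="0,0,0,0;0,0,0,0;0,0,0,0",
  finger_gap=0.25,
  clamp_n=20,
)

```text
time: 8.68
position: [0.5454, -0.1235, 0.0335]
tool_rot: [0.0, -0.025, 1.0, -0.0]
contact_force: [-0.2, -0.1, 0.8]
opening: 0.249
grip_force: 0.0
```

Emit:
jog_arm(
  motion="0,0,0,0;0,0,0,0;0,0,0,0;0,0,0,0",
  finger_gap=0.0,
  clamp_n=40,
)

```text
time: 9.18
position: [0.5454, -0.1235, 0.0334]
tool_rot: [0.0, -0.025, 1.0, -0.0]
contact_force: [-0.5, -1.3, 1.3]
opening: 0.138
grip_force: 41.7
```

```bash
python3 go.py 0.5457 -0.1235 0.033 0.05
```

```text
t 9.175 pos [ 0.5454 -0.1235  0.0334] delta tool [-0.0003  0.      0.0004] turn toolz 0.00013785726415238564 tilt [ 0.0002 -0.0002 -1.    ] F [-0.5465 -1.3405  1.266 ] open 0.13759537694325738 q [-0.2227  0.1235 -0.1673  1.2798 -0.0001 -0.2728]
```

To row units: -0.014 m / 0.6 = -0.0233, -0.01 m / 0.6 = -0.0167.

Emit:
jog_arm(
  motion="0,0,-0.005,0;0,0,-0.01,0;0,0,-0.015,0;0,0,-0.02,0;0,0,-0.0233,0;0,0,-0.0233,0;0,0,-0.0233,0;0,0,-0.02,0;0,0,-0.0167,0;0,0,-0.0133,0;0,0,-0.0083,0;0,0,-0.0033,0",
)

```text
time: 10.68
position: [0.5454, -0.1235, 0.1424]
tool_rot: [-0.0, -0.025, 1.0, -0.0]
contact_force: [-0.6, 0.3, -1.3]
opening: 0.13
grip_force: 41.1
```

```bash
python3 go.py 0.5152 0.2127 0.143 0.05;  python3 - <<'E'
from workcell import ctrl
import cv2,numpy as np,pickle
t=ctrl.camera("top");s=ctrl.camera("scene");
pickle.dump((t,s),open("pics/3.pkl","wb"))
a=cv2.resize(t["frame"][130:240,310:420],(390,390),interpolation=2);b=cv2.resize(s["frame"][165:275,305:415],(390,390),interpolation=2)
cv2.imwrite("pics/g3.png",np.hstack([a,b])[:,:,::-1])
E
```

```text
t 10.675 pos [ 0.5454 -0.1235  0.1424] delta tool [ 0.0133  0.3373 -0.0006] turn toolz 0.0001762663293369826 tilt [-0.0001 -0.     -1.    ] F [-0.5762  0.3087 -1.331 ] open 0.13023140209293882 q [-0.2226  0.0934  0.0113  1.4887 -0.     -0.2728]
```

View pics/g3.png

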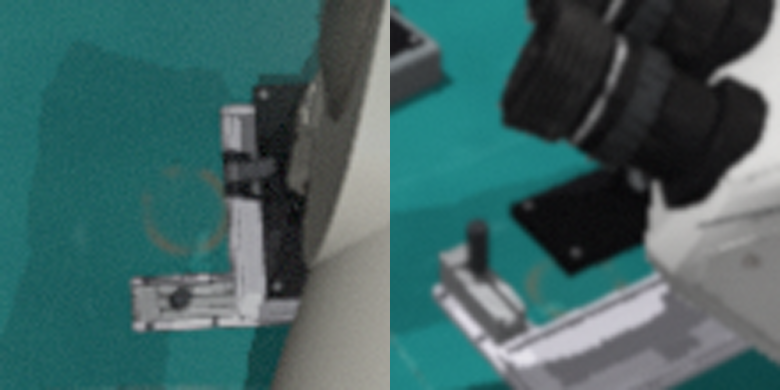

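The tray hangs level in the fingers above the empty nest, and the bolt is still parked with its knob at (180,297) in the left half. I'll carry the tray over with gentle ramps.

To row units: 0.024 m / 0.6 = 0.04, 0.021 m / 0.6 = 0.035.

Emit:
jog_arm(
  motion="0,0.005,0,0;0,0.0117,0,0;0.0017,0.02,0,0;0.0017,0.0283,0,0;0.0017,0.035,0,0;0.0017,0.04,0,0;0.0017,0.04,0,0;0.0017,0.035,0,0;0.0017,0.0283,0,0;0,0.02,0,0;0,0.0117,0,0;0,0.005,0,0",
)

```text
time: 12.28
position: [0.53, 0.0442, 0.1422]
tool_rot: [-0.0, -0.025, 1.0, -0.0]
contact_force: [-1.1, -0.1, -1.9]
opening: 0.133
grip_force: 41.1
```

Emit:
jog_arm(
  motion="0,0.005,0,0;0,0.0117,0,0;0.0017,0.02,0,0;0.0017,0.0283,0,0;0.0017,0.035,0,0;0.0017,0.04,0,0;0.0017,0.04,0,0;0.0017,0.035,0,0;0,0.0283,0,0;0,0.02,0,0;0,0.0117,0,0;0,0.005,0,0",
)

```text
time: 13.78
position: [0.5155, 0.2117, 0.1422]
tool_rot: [-0.0, -0.025, 1.0, -0.0]
contact_force: [0.5, -0.2, -1.3]
opening: 0.137
grip_force: 41.1
```

Emit:
jog_arm(
  motion="0,0,0,0;0,0,0,0;0,0,0,0;0,0,0,0",
)

```text
time: 14.28
position: [0.5155, 0.2113, 0.1423]
tool_rot: [0.0, -0.025, 1.0, 0.0]
contact_force: [-0.1, -0.2, -2.0]
opening: 0.132
grip_force: 41.1
```

```bash
python3 go.py 0.5152 0.2127 0.143 0.05;  python3 - <<'E'
from workcell import ctrl
import cv2,numpy as np,pickle
t=ctrl.camera("top");s=ctrl.camera("scene");
pickle.dump((t,s),open("pics/4.pkl","wb"))
a=cv2.resize(t["frame"][140:250,200:310],(390,390),interpolation=2);b=cv2.resize(s["frame"][95:225,235:365],(390,390),interpolation=2)
cv2.imwrite("pics/g4.png",np.hstack([a,b])[:,:,::-1])
E
```

```text
t 14.275 pos [0.5155 0.2113 0.1423] delta tool [ 0.0003  0.0014 -0.0007] turn toolz -8.542266303135371e-05 tilt [ 0.  0. -1.] F [-0.0768 -0.2399 -1.989 ] open 0.13156089138145127 q [0.389  0.0885 0.0059 1.4882 0.     0.3391]
```

View pics/g4.png

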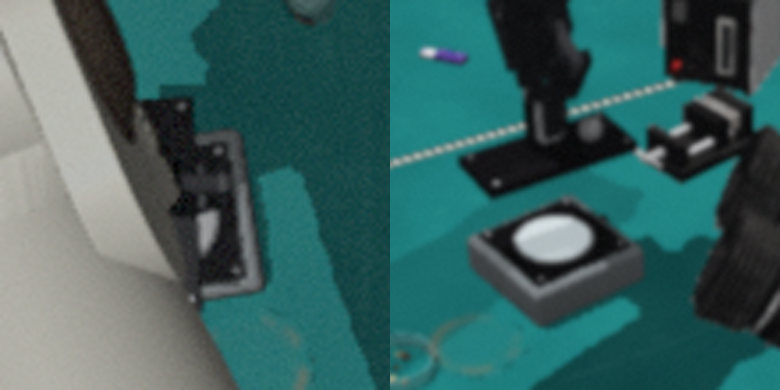

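The tray is level over the reader with the ball in its pocket at about (592,128). I'll do a quick check of the corner geometry, then hand in.

```bash
python3 - <<'E'
import pickle,numpy as np
from h import *
from workcell import ctrl
t,s=pickle.load(open("pics/4.pkl","rb"));c,n=np.cos(.05),np.sin(.05)
for l,p in(((-.066,-.029),(493,195)),((-.066,.029),(460,158)),((.066,-.029),(637,143))):
    X=np.array([.5155+c*l[0]-n*l[1],.2113+n*l[0]+c*l[1],.124]);q=proj(s,X);print(((q-[235,95])*3+[390,0]).round(1),p)
print(ctrl.observe()["joint_velocities"].round(4),ctrl.close_job())
E
```

```text
[490.9 192.7] (493, 195)
[458.4 158.9] (460, 158)
[637.7 143.3] (637, 143)
the job is handed in; nothing more can be done
[ 0.0033  0.0002 -0.0001  0.      0.0008 -0.001 ] None
```

I handed the job in at about 14 s of the 48 s allowed. The bolt was parked, and the gripper was holding the tray level and still, about 8 cm over the reader window with the ball in its pocket; the hand-in returned no verdict.

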